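# Angle a tube length past the post into the stock bay

### The job

Push the length of rectangular steel tube along the bench into the three-sided plywood stock bay: angle it so that one end goes in behind the retaining post, then swing the other end in, until the whole tube lies flat along the bay's back wall. Only push it with the fingers: it stays down on the bench and is never lifted or tipped. Leave the other things on the bench where they are, and finish with the arm clear.

Things in the scene. Friction and masses are not known exactly. Their poses are not given: they have to be found in the camera images.
- tube: the loose length of rectangular steel tube, bare steel with black plugs in both ends: 240 mm long (its y axis), 40 mm wide (x), 25 mm high (z), 0.3 to 0.6 kg, lying on the bench in front of the bay. Origin: centre of its underside. It is too long to pass straight in between the post and the far side wall
- tube_mid (a point): centre of the tube, half-way up (12.5 mm above its underside)
- tube_end_a (a point): centre of the tube's end face at its own +y end, 120 mm from the middle
- tube_end_b (a point): centre of the tube's end face at its own -y end, 120 mm from the middle
- bay: stock bay, fixed: three plywood strips 18 mm thick, 24 mm high, no floor, open towards the robot. Origin: bench height, middle of the back wall's inner face; +x points deeper (away from the robot), y along the back wall. Side walls' inner faces at y = +145 and -145 mm. The tube is home with its middle line at x = -20 mm, along y
- bay_mouth (a point): middle of the bay's mouth at bench height, 85 mm in front of the back wall's inner face; the side walls end here, 290 mm apart inside
- post: retaining post, fixed: upright steel pin 22 mm across, 45 mm high; origin on its axis at bench height. In one of two holes before the mouth: x = -96 mm, y = -80 or +80 mm in the bay's frame; the other hole has a flush blank that hinders nothing. 85 mm are clear behind it to the back wall, 214 mm beside it to the farther side wall
- gear: bystander, loose: dark steel gear lying flat, 101 mm across, 24 mm high at its hub; origin under its centre
- socket: bystander, loose: steel wrench socket standing upright, 32 mm across, 42 mm high, beside the bay; origin under its centre
- woodblock: bystander, loose: wooden block 60 x 55 x 55 mm, beside the bay; origin under its centre
- wrench: bystander, loose: open-ended wrench 170 mm long, lying behind the bay; along its own x axis
- screwdriver: bystander, loose: screwdriver 190 mm long with a black handle, lying to the left; along its own x axis
- oil: bystander, loose: white bottle 56 mm across, 130 mm high, at the back left; origin under its centre
- rotor: bystander, loose: aluminium generator rotor, a drum 120 mm across, 60 mm high, at the back right; origin under its centre
Things that resemble listed ones, but are neither listed nor needed, are in the scene too. Of the things shaped like the tube, the steel one is meant.

How it is judged:
At the end, for the whole second after the job is handed in: The tube lies on the bench inside the bay, along the back wall: the centre of each end within 12 mm of its place when touching the back wall, between the side walls, and at rest (x of tube_end_a in the frame of bay between -0.032 and -0.005 m and y of tube_end_a in the frame of bay between -0.148 and 0.148 m and height (world z) of each of tube_end_a, tube_end_b below 0.018 m and x of tube_end_b in the frame of bay between -0.032 and -0.005 m and y of tube_end_b in the frame of bay between -0.148 and 0.148 m and linear speed of tube below 0.01 m/s and angular speed of tube below 0.05 rad/s).
It fails at once if the tube is lifted or tipped off the bench (its middle rises more than 15 mm, or it tilts more than 0.35 rad) (height (world z) of tube_mid above 0.0275 m or angle between tube's own z axis and vertical above 0.35 rad).
It fails at once if a bystander is moved more than 20 mm (distance of any of gear, socket, woodblock, wrench, screwdriver, oil, rotor from where it was at the start of the episode above 0.02 m).
It also fails if it takes over 72 s, if anything falls off the work surface, if the arm or the gripper's body presses on something with over 40 N, if the wrist force passes 120 N, or if a joint passes its speed limit or range.

### The arm

A 6-joint arm with a two-finger parallel gripper is mounted at the origin on the work surface. World frame = base frame: x ahead of the robot, y to its left, z up, the work surface at z = 0. Lengths are in m, angles in rad, forces in N, time in s.
With the tool pointing down it reaches from about 0.275 to 0.825 m from the base axis. Payload 4.9 kg.
Tool frame: the origin (TCP) lies midway between the tips of the shut fingers; the grasp point (between the pads) lies 19 mm behind it (bot.grip_depth is the distance from the TCP to the grasp point, in m); y points along the fingers, x is the direction in which the jaws open and shut, and the axes are right-handed (so a half turn about y gives the same grasp; the last joint's range is limited). The gripper opens to 85 mm and grips with 20 to 120 N. Pads are 22 mm wide; open, the fingers measure 114 mm over their backs; the gripper's body (76 mm by 85 mm) begins 54 mm behind the grasp point. The pads swing forward as they close: fully open they stand 13 mm farther back than shut.
Start: joints at [-1.239, 0.326, -0.193, 1.052, 0, 1.437], TCP at [0.247, -0.491, 0.231] pointing down, gripper open.
Joint ranges: [-2.65, 2.65], [-0.97, 1.79], [-1.3, 1.35], [-1.93, 2.1], [-1.47, 1.37], [-3.14, 3.14]. Speed limits (rad/s): [2.57, 2.57, 3.14, 3.14, 3.14, 3.14].

### API

Orientations are given as a unit quaternion [w, x, y, z].
In Python, from cell import bot gives the robot as it stands. Calls block until the motion is done:
- bot.move_pose(position, orientation): joint-space move of the TCP to a pose.
- bot.move_linear(position, speed=0.15, rotation=None, until_force=None): straight line of the TCP; rotation=None keeps the orientation; speed is the mean speed in m/s. With until_force (N) it stops when the force on the tool has changed by that much, and returns True; else False.
- bot.goto_joints(angles): joint-space move.
- bot.set_gripper(opening, grasp_force=None): opening from 0.0 (shut) to 1.0 (fully open); grasp_force is the grip in N (None keeps the last); returns when the fingers have stopped.
- bot.wait(seconds).
- bot.solve_ik(position, orientation): joint angles nearest the present ones, or None.
- bot.camera(name): name is "side" or "top"; returns the picture (384x512x3 uint8, red, green, blue); there is no depth.
- bot.calibration(name): a dict with "mtx" (3x3 intrinsics, pixels), "extrinsics" (4x4, takes a point from world to camera coordinates). Camera axes: x right, y down, z forward; pixel columns grow to the right and rows downward; lengths in m; the calibration is good to about 2 mm. A picture is of the moment at which its call begins. calibration takes no time and is no camera call.
A pose or a line that the arm cannot do raises bot.PlanningError and nothing moves.
- bot.close_job(): hands the job in, once; it reports no verdict.
Trained networks look in the newest picture that a camera, given by its name, has taken for a name from the list of things; names that differ only in an ending like _2 or _b are one class to them, and where a whole thing is asked for, a point or a joint stands for the part that bears it (a point fixed in the world has none). Each returns a list of dicts, best first, with "confidence" (0 to 1); they miss things now and then, are a little off and sometimes report something else, mostly with a low value. They report only what shows in the picture. A call takes as long as a camera call. They do not tell look-alikes from the thing itself.
- bot.search_frame(camera, thing): "bbox" ([left, top, width, height] in pixels, round what is visible of it).
Readings, each from a call of its own:
- bot.read_clock(): time.
- bot.read_joint_positions(): joint angles.
- bot.read_joint_vel(): joint speeds.
- bot.read_joint_efforts(): joint torques, N m.
- bot.read_position(): TCP position.
- bot.read_tool_rot(): TCP orientation.
- bot.read_ft_force(): force on the tool from outside, world axes, zero at the start.
- bot.read_moment(): the same for the moment, N m.
- bot.read_gripper_width(): opening from 0.0 (shut) to 1.0 (fully open).
Only numpy, scipy, OpenCV 4.12 (cv2) and the standard library are available. Lean on these libraries where they do the work, as an engineer would, in place of code of your own. Each camera call takes 0.05 s, during which the arm holds its last target.

## Working session

There is one attempt and no reset: what is moved stays moved. The work goes in short steps, each a Python script; the robot and the scene stay as the last script left them, time stands still between calls to the robot, and variables do not carry over. Pictures are saved under pics/ and viewed, and the job is handed in when it is done.

```bash
ls; mkdir -p pics
python3 - <<'E'
from cell import bot
import cv2,numpy as np
for n in("top","side"):
    im=bot.camera(n); cv2.imwrite(f"pics/{n}0.png",cv2.resize(im[:,:,::-1],(800,600),interpolation=cv2.INTER_CUBIC))
    np.save(f"pics/{n}0.npy",im)
    c=bot.calibration(n); print(n,np.round(c["mtx"],1).tolist(),np.round(c["extrinsics"],3).tolist())
    for t in("tube","bay","post"):
        print(t,[(np.round(d["bbox"]).tolist(),round(d["confidence"],2)) for d in bot.search_frame(n,t)][:4])
print(bot.read_clock())
E
```

```text
pics
top [[439.1, 0.0, 252.5], [0.0, 439.1, 188.8], [0.0, 0.0, 1.0]] [[0.023, -0.999, 0.025, -0.017], [-0.997, -0.025, -0.077, 0.55], [0.078, -0.023, -0.997, 1.255], [0.0, 0.0, 0.0, 1.0]]
tube [([279.0, 239.0, 60.0, 76.0], 0.67), ([222.0, 196.0, 88.0, 17.0], 0.56)]
bay [([199.0, 140.0, 114.0, 38.0], 0.8), ([106.0, 124.0, 28.0, 24.0], 0.39)]
post [([279.0, 173.0, 15.0, 10.0], 0.56)]
side [[455.7, 0.0, 247.0], [0.0, 455.7, 189.0], [0.0, 0.0, 1.0]] [[0.999, -0.029, 0.019, -0.522], [-0.003, -0.623, -0.782, 0.036], [0.035, 0.781, -0.623, 1.109], [0.0, 0.0, 0.0, 1.0]]
tube [([97.0, 224.0, 101.0, 56.0], 0.97), ([229.0, 179.0, 28.0, 70.0], 0.74)]
bay [([269.0, 162.0, 66.0, 94.0], 0.91)]
post [([270.0, 213.0, 12.0, 24.0], 0.69)]
0.4
```

View pics/top0.png

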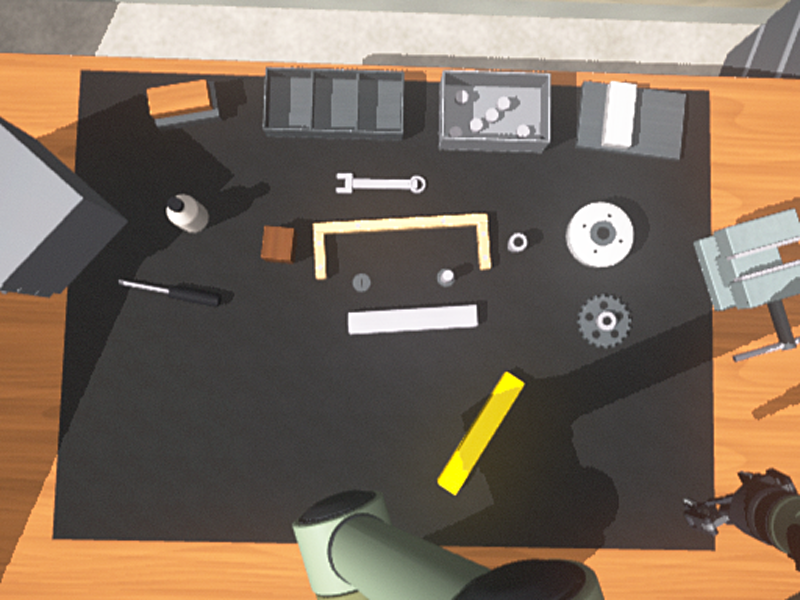

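View pics/side0.png

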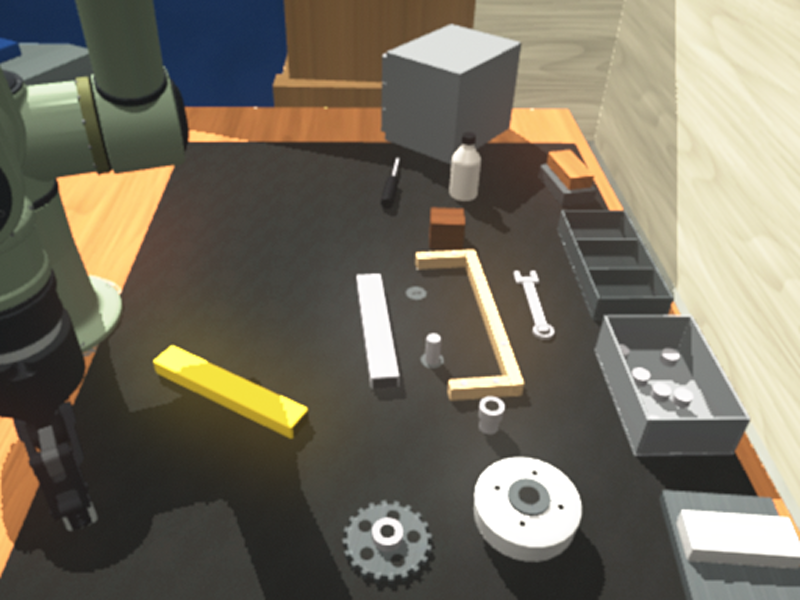

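Candidates for the tube in the top view (800 px scale):
- The bright metal bar at (412,319).
- The yellow bar at (480,433).
- The white bar in the tray at (620,113).

By the description I choose the metal bar at (412,319), and I'll check it in a crop. The post is at (446,277), on the right, and the blank is at (361,282).

```bash
cat > h.py <<'E'
import numpy as np,cv2
from cell import bot
def unproj(n,uv,z):
    c=bot.calibration(n);K=c["mtx"];E=c["extrinsics"];uv=np.atleast_2d(uv).astype(float)
    d=np.c_[uv,np.ones(len(uv))]@np.linalg.inv(K).T@E[:3,:3]; o=-E[:3,:3].T@E[:3,3]
    return (o+d*((z-o[2])/d[:,2])[:,None])[:,:2]
def proj(n,P):
    c=bot.calibration(n);P=np.atleast_2d(P);q=(P@c["extrinsics"][:3,:3].T+c["extrinsics"][:3,3])@c["mtx"].T
    return q[:,:2]/q[:,2:]
E
python3 - <<'E'
from h import *
t=np.load("pics/top0.npy");s=np.load("pics/side0.npy")
a=t[125:225,190:330];b=s[150:260,215:345]
a=cv2.resize(a,(770,550),interpolation=cv2.INTER_CUBIC)
b=cv2.resize(b,(710,600),interpolation=cv2.INTER_CUBIC)
cv2.imwrite("pics/cropt.png",a[:,:,::-1]);cv2.imwrite("pics/crops.png",b[:,:,::-1])
E
```

```text
(no output)
```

View pics/cropt.png

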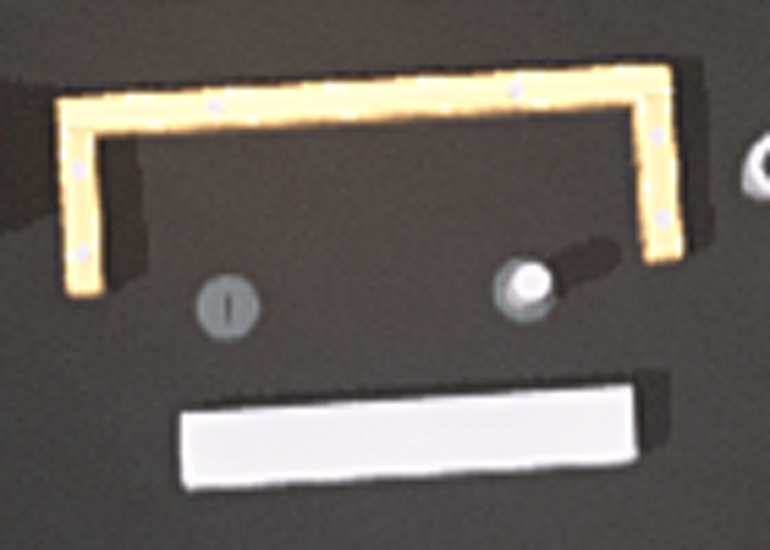

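View pics/crops.png

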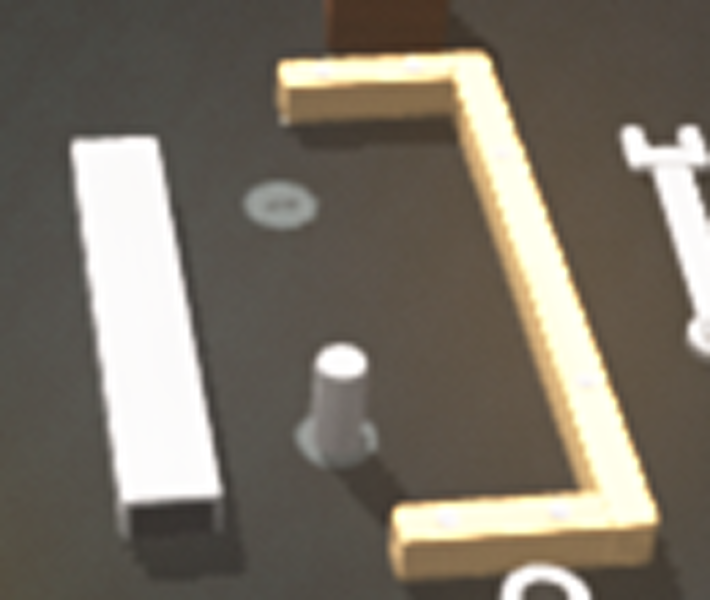

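```bash
cat >> h.py <<'E'
def crop2px(p,s=5.5): return (np.array(p,float)+.5)/s-.5+np.array([190,125])
def findtube(im,R=None):
    # bright low saturation blob, elongated, in region in front of/in bay
    hsv=cv2.cvtColor(im,cv2.COLOR_RGB2HSV)
    m=((hsv[:,:,2]>165)&(hsv[:,:,1]<45)).astype(np.uint8)
    n,l,st,ce=cv2.connectedComponentsWithStats(m)
    out=[]
    for i in range(1,n):
        if st[i,4]<400 or not(150<ce[i,1]<330 and 180<ce[i,0]<350): continue
        c=cv2.findContours((l==i).astype(np.uint8),0,1)[0][0]
        P=unproj("top",c[:,0].astype(float),.025).astype(np.float32)*1000
        r=cv2.minAreaRect(P); b=cv2.boxPoints(r)/1000
        e=b[1]-b[0],b[2]-b[1]
        L=e[0] if np.linalg.norm(e[0])>np.linalg.norm(e[1]) else e[1]
        if L[1]<0:L=-L
        out.append((np.array(r[0])/1000,np.arctan2(-L[0],L[1]),sorted(r[1])))
    return out
E
python3 - <<'E'
from h import *
im=np.load("pics/top0.npy")
print("tube",findtube(im))
print("tube clicks",unproj("top",crop2px([(181,411),(633,385),(637,461),(187,490)]),.025).round(4).tolist())
pts={'oTL':(57,101),'oTR':(669,66),'iL':(97,135),'iR':(634,105),'mLi':(103,293),'mLo':(67,295),'mRi':(646,262),'mRo':(683,257)}
for k,p in pts.items(): print(k,unproj("top",crop2px(p),.024)[0].round(4))
print('blank',unproj("top",crop2px((228,307)),0).round(4),'posttop',unproj("top",crop2px((532,283)),.045).round(4),'postbase',unproj("top",crop2px((524,291)),0).round(4))
# side crop scale 710/130
f=lambda p:(np.array(p,float)+.5)/(710/130)-.5+np.array([215,150])
print('side post',unproj("side",f((342,360)),.045).round(4),'blank',unproj("side",f((281,205)),0).round(4))
for p in [(73,140),(157,140),(221,494),(121,503)]: print('side tube',unproj("side",f(p),.025)[0].round(4))
for p in [(455,85),(592,490),(278,65),(488,52),(655,520),(395,512)]: print('side bay',unproj("side",f(p),.024)[0].round(4))
E
```

```text
tube [(array([ 0.50637811, -0.03734254]), np.float32(0.08435736), [40.39424133300781, 237.8966064453125])]
tube clicks [[0.5174, 0.0824], [0.537, -0.1555], [0.4969, -0.1582], [0.476, 0.078]]
oTL [0.6803 0.1527]
oTR [ 0.7082 -0.1726]
iL [0.6627 0.131 ]
iR [ 0.6867 -0.1541]
mLi [0.5787 0.1252]
mLo [0.5771 0.1441]
mRi [ 0.6026 -0.1617]
mRo [ 0.6058 -0.1813]
blank [[0.5752 0.0598]] posttop [[ 0.5875 -0.0992]] postbase [[ 0.588  -0.0994]]
side post [[ 0.5861 -0.0981]] blank [[0.5728 0.0618]]
side tube [0.4746 0.0801]
side tube [0.5142 0.0799]
side tube [ 0.5343 -0.1551]
side tube [ 0.4945 -0.1598]
side bay [0.6608 0.1255]
side bay [ 0.6834 -0.1534]
side bay [0.5752 0.1426]
side bay [0.6806 0.1536]
side bay [ 0.7058 -0.1703]
side bay [ 0.603  -0.1649]
```

```bash
cat >> h.py <<'E'
from scipy.spatial.transform import Rotation as Ro
O=np.array([0.676,-0.0115]);A=0.085
RB=np.array([[np.cos(A),-np.sin(A)],[np.sin(A),np.cos(A)]])
def W(p): return O+RB@np.array(p,float)      # bay->world
def B(p): return RB.T@(np.array(p)-O)
def quat(d):                                   # d: push dir in bay frame
    d=RB@(np.array(d,float)/np.linalg.norm(d)); z=np.array([d[0],d[1],0]);y=np.array([0,0,-1.])
    out=[]
    for s in(1,-1):
        zz=s*z; q=Ro.from_matrix(np.c_[np.cross(y,zz),y,zz]).as_quat(); out.append(q[[3,0,1,2]])
    return out
def go(p,d,z=.12):
    """pick the reachable quaternion nearest now, move above p"""
    j=np.array(bot.read_joint_positions());best=None
    for q in quat(d):
        s=bot.solve_ik([*W(p),z],q)
        if s is not None:
            c=np.abs(np.array(s)-j).max()
            if best is None or c<best[0]: best=(c,q)
    print("ik",None if best is None else best[0]); bot.move_pose([*W(p),z],best[1]); return best[1]
def lin(p,z,speed=.15,**k): return bot.move_linear([*W(p),z],speed=speed,**k)
def look(name):
    im=bot.camera("top"); cv2.imwrite(f"pics/{name}.png",cv2.resize(im[:,:,::-1],(800,600),interpolation=cv2.INTER_CUBIC))
    for c,a,s in findtube(im): print("tube bay mm",(B(c)*1000).round(1),"yaw deg",round(np.degrees(a-A),1),np.round(s))
def lookside(name):
    im=bot.camera("side"); cv2.imwrite(f"pics/{name}.png",cv2.resize(im[:,:,::-1],(800,600),interpolation=cv2.INTER_CUBIC))
E
python3 - <<'E'
from h import *
print(bot.read_tool_rot())
bot.set_gripper(0.1); print(bot.read_gripper_width())
go((-.172,-.170),(0,1))
lin((-.172,-.170),.010)
lookside("s1")
lin((-.172,-.049),.010,.07)
print("F",np.round(bot.read_ft_force(),1),bot.read_position(),bot.read_clock())
look("t1");lookside("s2")
E
```

```text
[ 0.60195805 -0.60184244  0.37116914 -0.37103323]
0.09966809904424748
ik 0.7458945687204332
F [ 0.5 -1.5  1. ] [ 0.5088257  -0.07494267  0.00998953] 5.4583
tube bay mm [-171.1   93. ] yaw deg 0.0 [ 40. 216.]
```

View pics/t1.png

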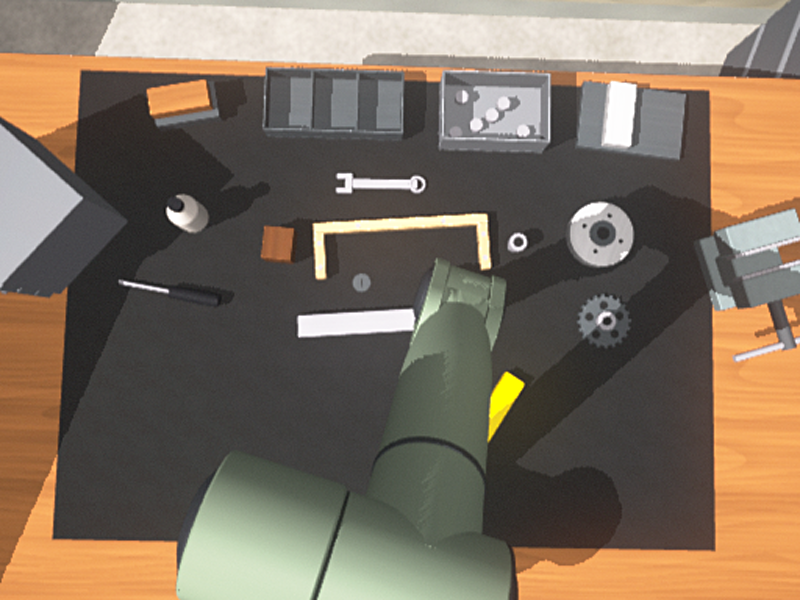

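View pics/s2.png

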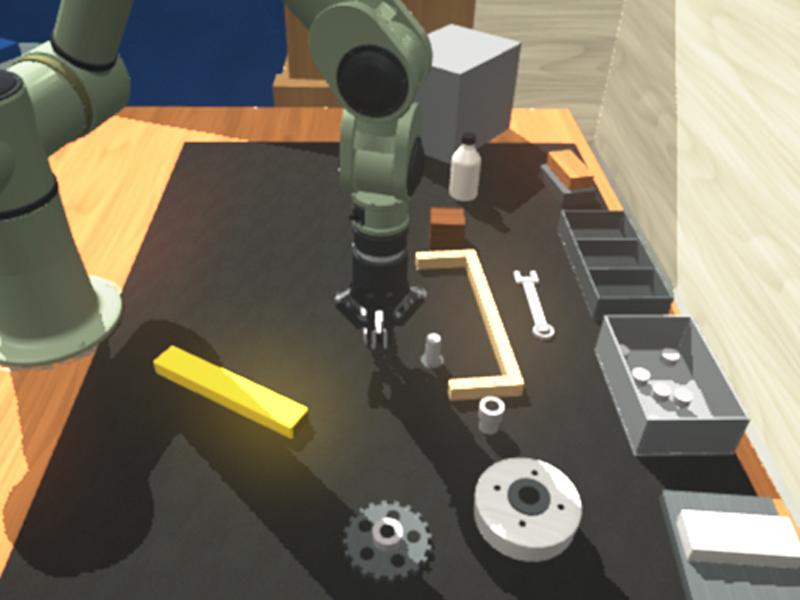

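The push along the bench kept the tube straight: its a end is at (297,326) and the hidden b end lies against the fingers at about (430,320). Next I'll swing the b end in.

Run:
```python
from h import *
lin((-.172,-.075),.010); lin((-.172,-.075),.08,.2)
d=(np.cos(.35),np.sin(.35))
bot.set_gripper(0.0)
go((-.235,-.004),d,.08)
lin((-.235,-.004),.008)
lin((-.140,-.004),.008,.07)
print("F",np.round(bot.read_ft_force(),1))
lin((-.165,-.014),.008); lin((-.165,-.014),.09,.2)
go((-.3,-.2),d,.15)
look("t2"); print(bot.read_clock())
```

```text
ik 1.310681561511503
F [-0.6 -0.3 -0.7]
ik 0.4809558040107661
tube bay mm [-143.5   83.3] yaw deg 23.9 [ 40. 238.]
11.85
```

View pics/t2.png

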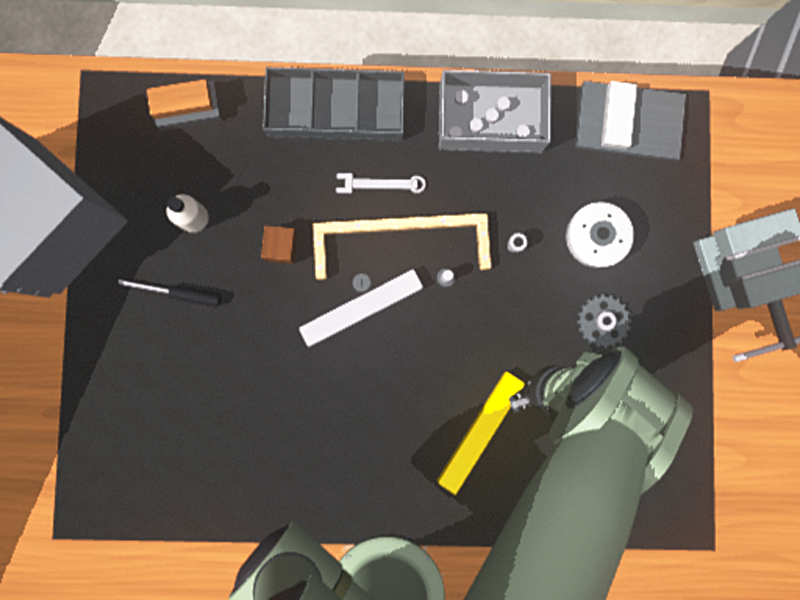

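The tube's b end, at (420,280), is just inside the mouth. The tube is at 24° and its line would graze the post at (446,277). I'll shift it deeper along its normal with the open fingers, then slide it along its axis.

Run:
```python
from h import *
th=np.radians(23.9);n=np.array([np.cos(th),np.sin(th)]);u=np.array([np.sin(th),-np.cos(th)])
c=np.array([-.1435,.0833])
bot.set_gripper(1.0)
s=c-n*(.02+.011+.02)
go(s,n,.10); lin(s,-.002)
e=c-n*(.031)+n*.023
lin(e,-.002,.06); print("F",np.round(bot.read_ft_force(),1))
lin(e-n*.02,-.002); lin(e-n*.02,.10,.2)
go((-.3,-.2),n,.15)
look("t3"); print(bot.read_clock())
```

```text
ik 0.6200600949644929
F [-0.4  0.2 -0.9]
ik 0.6456492448139188
tube bay mm [-120.7   93.1] yaw deg 23.9 [ 40. 238.]
17.6083
```

View pics/t3.png

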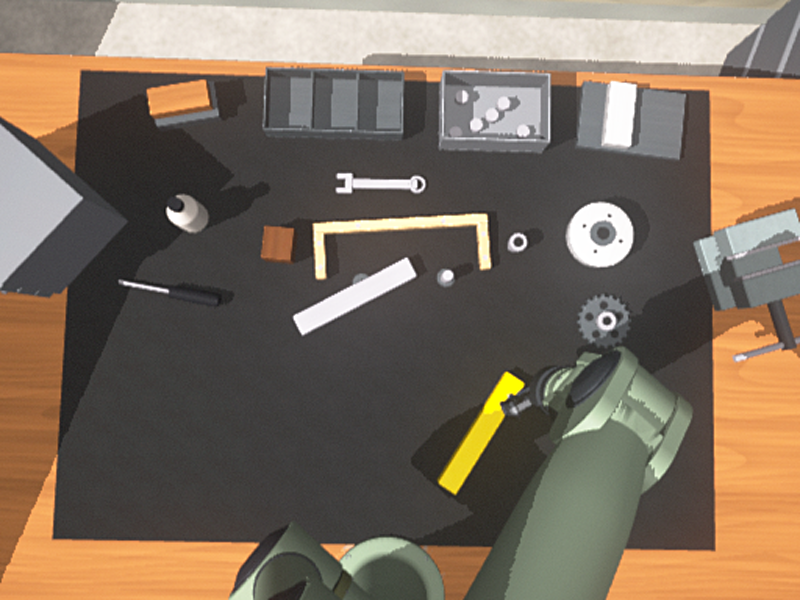

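The tube has moved in with its angle unchanged. Its b end at (410,268) now lines up to pass behind the post at (446,277). Next I'll push along its axis from end a, at (303,325).

Run:
```python
from h import *
th=np.radians(23.9);n=np.array([np.cos(th),np.sin(th)]);u=np.array([np.sin(th),-np.cos(th)])
c=np.array([-.1207,.0931])
bot.set_gripper(0.1)
s=c-u*(.12+.011+.025)
go(s,u,.12); lin(s,.010)
e=c-u*(.131)+u*.112
print(lin(e,.010,.06,until_force=25)); print("F",np.round(bot.read_ft_force(),1),B(bot.read_position()[:2]),e)
lookside("s4")
lin(e-u*.025,.010); lin(e-u*.025,.10,.2)
go((-.3,-.2),n,.15)
look("t4"); print(bot.read_clock())
```

```text
ik 0.9720756176349306
False
F [-2.   1.6  0.8] [-0.12848632  0.11052652] [-0.12839769  0.11047083]
ik 0.8020459987123625
tube bay mm [-75.3  -9.5] yaw deg 23.9 [ 40. 239.]
25.7
```

View pics/t4.png

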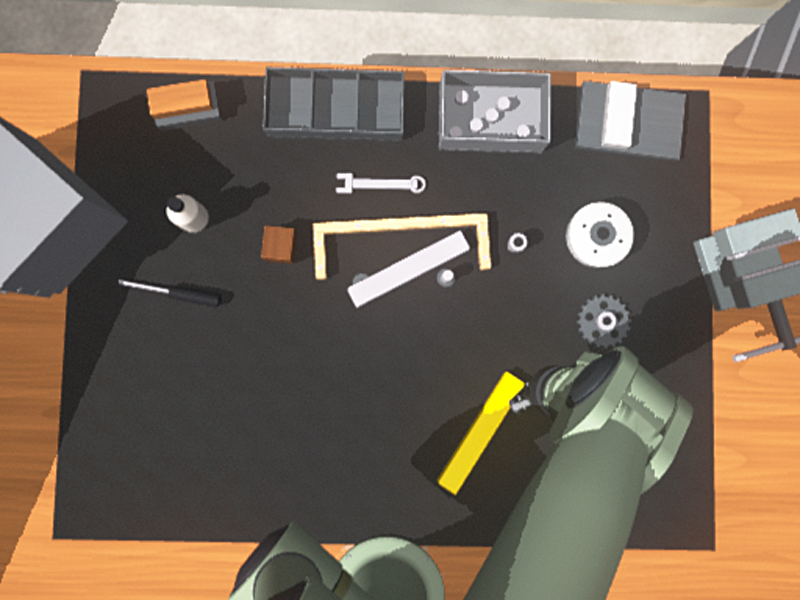

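The b end, at (460,240), is behind the post, and the a end, at (357,296), is still outside. Next I'll swing the a end in.

Run:
```python
from h import *
d=(np.cos(.2),np.sin(.2))
bot.set_gripper(0.0)
go((-.175,.062),d,.10); lin((-.175,.062),.008)
print(lin((-.083,.062),.008,.06,until_force=25)); print("F",np.round(bot.read_ft_force(),1))
lin((-.110,.062),.008); lin((-.110,.062),.10,.2)
go((-.3,-.2),d,.15)
look("t5"); print(bot.read_clock())
```

```text
ik 0.8409637445834028
False
F [-0.5  0.6  0.1]
ik 0.6426412685400855
tube bay mm [-46.6 -16.7] yaw deg 3.5 [ 41. 238.]
31.7667
```

View pics/t5.png

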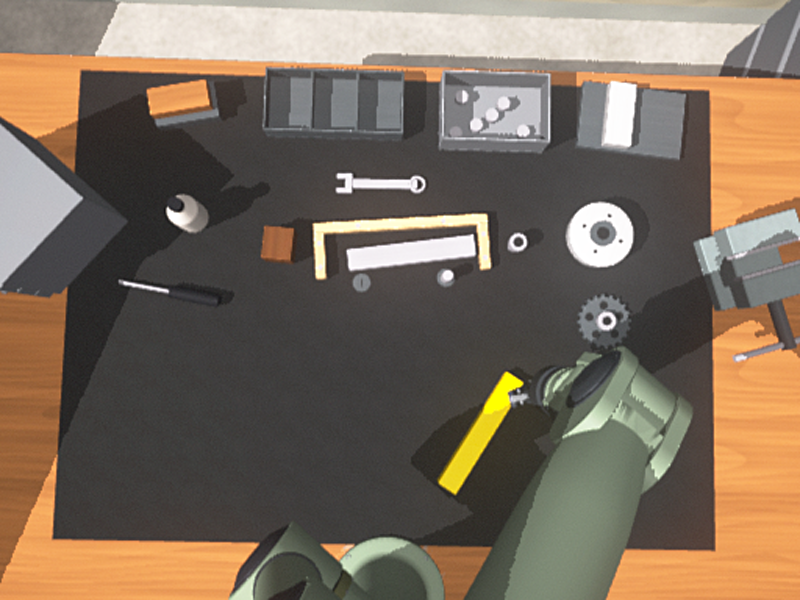

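The whole tube is now inside the bay at about 3.5°, spanning (347,262) to (475,245). Next I'll seat it flat against the back wall with the open fingers, clear of the post.

Run:
```python
from h import *
d=(1,0)
bot.set_gripper(1.0)
go((-.105,.003),d,.10); lin((-.105,.003),-.002)
print(lin((-.046,.003),-.002,.05,until_force=15)); print("F",np.round(bot.read_ft_force(),1),B(bot.read_position()[:2]))
lin((-.075,.003),-.002); lin((-.075,.003),.10,.2)
go((-.3,-.2),d,.15)
look("t6");lookside("s6"); print(bot.read_clock())
```

```text
ik 0.7412672223100394
True
F [ 0.1  0.4 -0. ] [-0.05126775  0.00315042]
ik 0.5546933027504914
tube bay mm [-10.7  12.3] yaw deg 0.0 [ 59. 299.]
37.7917
```

View pics/t6.png

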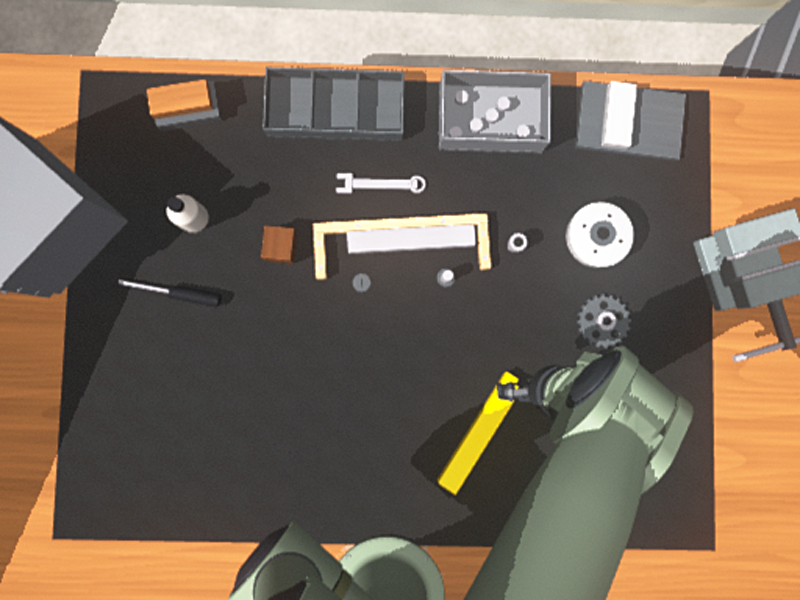

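View pics/s6.png

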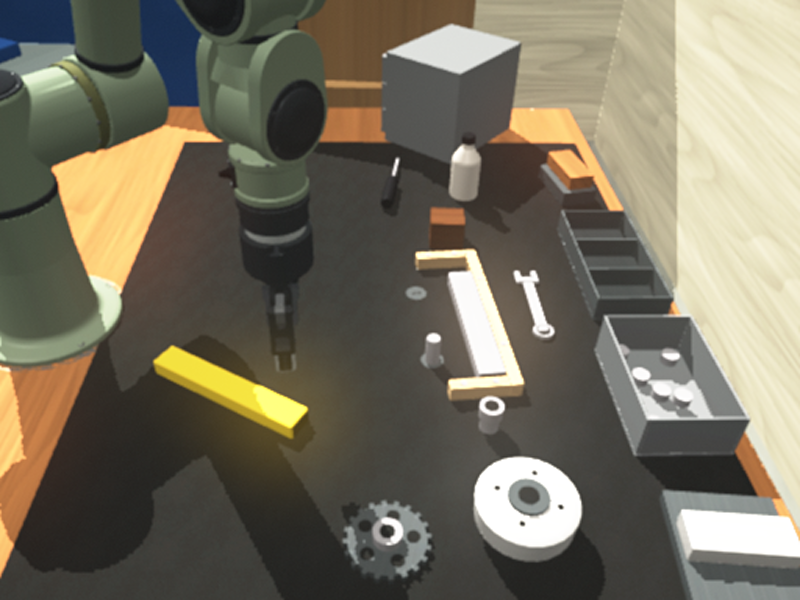

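The tube lies against the back wall in both views: top view near edge (348,253) to (475,246). The blob finder merged the tube with the bay, so I'll measure the near edge from a crop.

Run:
```python
from h import *
im=bot.camera("top"); v=cv2.GaussianBlur(im,(3,3),0).astype(float).mean(2)
for y in(-.12,-.09,-.06,-.02,.02,.06,.085):
    xs=np.arange(-.07,-.02,.0005); uv=np.array([proj("top",[*W((x,y)),.025])[0] for x in xs]).astype(np.float32)
    p=cv2.remap(v.astype(np.float32),uv[:,0].reshape(-1,1),uv[:,1].reshape(-1,1),1).ravel()
    i=np.argmax(np.gradient(p)); print(y,"near edge mm",xs[i]*1000)
cv2.imwrite("pics/c7.png",cv2.resize(im[130:190,190:330],(770,330),interpolation=cv2.INTER_CUBIC)[:,:,::-1])
```

```text
-0.12 near edge mm -40.99999999999998
-0.09 near edge mm -38.49999999999998
-0.06 near edge mm -39.99999999999998
-0.02 near edge mm -40.99999999999998
0.02 near edge mm -39.49999999999998
0.06 near edge mm -38.99999999999998
0.085 near edge mm -40.49999999999998
```

View pics/c7.png

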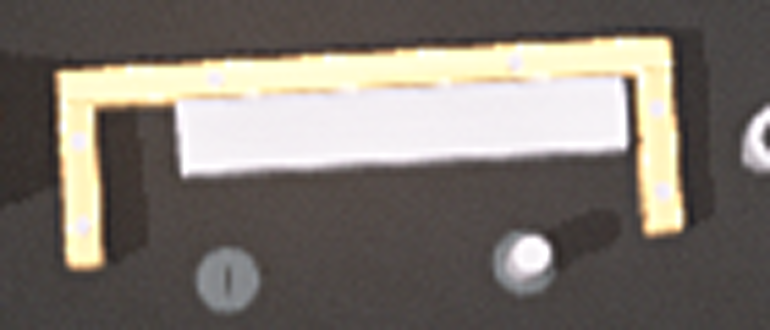

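The crop shows the tube flush with the back wall: near edge (182,176) to (628,152), at x ≈ -40 mm along its whole length, between the side walls.

Run:
```python
from h import *
print(bot.read_clock()); bot.close_job()
```

```text
37.8417
the job is handed in; nothing more can be done
```

The steel tube is lying flat along the bay's back wall, and I handed the job in at 37.8 s of the 72 s allowed.

**What I did:** All moves were finger pushes along the bench.
1. Slid the tube left from its right-hand (b) end.
2. Swung the b end towards the mouth and shifted the tube deeper to clear the post.
3. Pushed it along its axis until the b end was behind the post.
4. Swung the other (a) end in and seated the tube with the fingers open.

**Last checks:**
- **Position:** The near edge measured -38.5 to -41 mm in the bay's frame along its length, against an ideal of -40 mm. The final push stopped on contact with the wall, with the fingers where they should be for a seated tube.
- **Side walls:** The tube sits between them, with its b end a few mm from the right wall.
- **Surroundings:** The bystanders look unmoved in both camera views, by eye only. The arm is clear of the bay, parked above the yellow look-alike bar.

**One check failed:** After seating, the automatic tube finder merged the tube with the bay and gave a false reading. I used the edge measurement and a close crop instead.

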